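Pass the sheathed bread knife on, handle first

TASK

Draw the sheathed bread knife by its yellow handle completely out from under the low packing shelf, lay it flat on the open bench short of the pass bridge and let go. Then take it again by its blue sheath and slide it handle first through the opening under the green-topped pass bridge, so that about half of the handle or more stands out on the far side for your colleague while most of the sheath stays on this side, and leave it lying flat there. Do not shift or knock over anything else on the bench.

Things in the scene. Friction and masses are not known exactly. Their poses are not given: they have to be found in the camera images.
- knife_handle (a point): Middle of the knife's yellow handle, 11 mm above its underside. Handle 120 mm long (the 12 mm next to the sheath a steel bolster, 30 wide, 20 high), 26 wide, 22 high. x runs along the knife to the sheathed tip, y across (grip direction), z up. Knife 270 mm long, 140 to 280 g, balanced within 25 mm of the bolster, lying flat on the bench.
- knife_sheath (a point): Middle of the blue hard sheath that is fixed over the blade, 8 mm above the underside. Sheath 150 mm long, 40 mm wide, 16 mm high; axes as for the handle. It lies 135 mm from the handle's middle along knife x. At the start the sheath is under the packing shelf and nearly the whole handle sticks out.
- knife_butt (a point): Free end of the handle, 11 mm above the underside, 60 mm from the handle's middle.
- knife_tip (a point): Free end of the sheath, 8 mm above the underside, 75 mm from the sheath's middle. The bench between shelf and bridge is bare from 0.37 to 0.70 m ahead of the robot; an open tub (84 mm across, 60 high) stands nearer to the robot, a metal shaker (64 mm across, 130 high) and a tray farther off.
- shelf: Fixed low packing shelf at the robot's left. Origin at bench level under its centre. Aluminium board 260 mm in x, 180 in y, underside 50 and top 62 mm above the bench, on two side panels with a passage 222 mm wide between, open at both ends along y. The handle sticks out at its -y edge (90 mm from the origin). An orange pack stands on it, away from that edge.
- pass_bridge: Fixed pass bridge at the robot's right. Origin at bench level in the middle of its opening: 100 mm wide in x, 48 high, 60 long along y. Near face, towards the shelf, at y = +30 mm; far face, towards the colleague, at y = -30 mm. Green top 60 mm above the bench.
- screen_top (a point): Middle of the top edge of the clear upright screen on the pass bridge, 170 mm above the bridge's origin; axes as the bridge's. The screen is 345 mm wide in x and up to 12 mm thick; clear panels and posts close it down to the bench on both sides of the opening.
- pack_a: Orange doughnut pack on the shelf, 150 x 75 x 55 mm; origin under its centre. Leave alone.

How it is judged (in metres and radians):
On the way, in this order (a step that is already met when the one before it is completed fails the run):
1. the knife lies flat and still on the open bench, its sheath wholly out from under the shelf and its handle short of the pass bridge's opening, and is let go (height (world z) of knife_butt below 0.022 m and height (world z) of knife_tip below 0.02 m and angle between knife_handle's own z axis and vertical below 0.12 rad and linear speed of knife below 0.02 m/s and angular speed of knife below 0.15 rad/s and y of knife_tip in the frame of shelf below -0.088 m and y of knife_butt in the frame of pass_bridge above 0.015 m and contact force between knife and the fingers below 0.1 N), for 0.2 s.
2. it is gripped again, by the sheath (contact force between knife and the fingers above 2 N and distance between the grasp point and knife_sheath below 0.085 m), for 0.2 s.
At the end, for the whole second after the job is handed in: The knife lies flat and still on the bench through the bridge's opening, let go: the butt of the handle at least 45 mm beyond the bridge's far face, and at least 75 mm of the sheath out in front of its near face (height (world z) of knife_butt below 0.022 m and height (world z) of knife_tip below 0.02 m and angle between knife_handle's own z axis and vertical below 0.12 rad and linear speed of knife below 0.02 m/s and angular speed of knife below 0.15 rad/s and y of knife_butt in the frame of pass_bridge below -0.075 m and y of knife_tip in the frame of pass_bridge above 0.105 m and x of knife_handle in the frame of pass_bridge between -0.08 and 0.08 m and angle between the x axis of knife_handle and the y axis of pass_bridge, either way round below 0.7 rad and contact force between knife and the fingers below 0.1 N); the robot touches nothing.
It fails at once if something else on the bench is shifted by more than 25 mm or tipped (distance of any of pack_a, doughnut_a, doughnut_b, shaker, tub, glove_box, sieve from where it was at the start of the episode above 0.025 m or angle between any of pack_a, doughnut_a, doughnut_b, shaker, tub, glove_box, sieve's own z axis and vertical above 0.5 rad).
It also fails if it takes over 48 s, if anything falls off the work surface, if the arm or the gripper's body presses on something with over 40 N, if the wrist force passes 120 N, or if a joint passes its speed limit or range.

ROBOT

A 7-joint arm with a two-finger parallel gripper is mounted at the origin on the work surface. World frame = base frame: x ahead of the robot, y to its left, z up, the work surface at z = 0. Lengths are in m, angles in degrees, forces in N, time in s.
With the tool pointing down it reaches from about 0.425 to 0.875 m from the base axis. Payload 4.7 kg.
Tool frame: the origin (TCP) lies midway between the tips of the shut fingers; the grasp point (between the pads) lies 19 mm behind it; z points along the fingers, y is the direction in which the jaws open and shut (so a half turn about z gives the same grasp; the last joint's range is limited). The gripper opens to 87 mm and grips with 3 to 60 N. Pads are 19 mm wide; open, the fingers measure 117 mm over their backs; the gripper's body (75 mm by 190 mm) begins 51 mm behind the grasp point.
Start: joints at [69.907, 18.392, -4.016, 83.108, 1.295, 78.541, -3.26], TCP at [0.232, -0.607, 0.223] pointing down, gripper open.
Joint ranges: [-163.93, 163.93], [-17.29, 119.83], [-79.2, 71.16], [3.27, 140.29], [-89.18, 269.18], [5.43, 117.66], [-154.24, 154.24]. Speed limits (degrees/s): [147.25, 147.25, 180, 180, 180, 180, 180].

INTERFACE

Orientations are given as [roll, pitch, yaw] about the fixed x, y, z axes, in that order (R = Rz(yaw) Ry(pitch) Rx(roll)).
In Python, from cell import env gives the robot as it stands. The module is installed in compiled form; this text tells all that it offers.
- The arm moves only by the tool servo_tool, never from a script. Its argument "plan" is a list of rows, each a list of 3 entries, a list of its own where there are three numbers: the opening, from 0 (shut) to 1 (fully open), then the shift along the tool's x, y, z in cm, then the turn, a rotation vector about the tool's x, y, z in degrees. A call has 1 to 20 rows; each row shifts and turns the pose as measured when the row begins, along the tool's axes as they then stand; what a row does not reach is not made up. A row lasts 1/12 s, in which the tool goes at most 41.7 mm and 7.16 degrees, less where a joint would pass 70% of its speed; a pose out of reach is approached as far as the arm can. A call is refused whole if a number of a shift passes 4.17 or a number of a turn 7.16, either way. A call with a gripper value outside its range is refused whole. The fingers move at their own pace and stop on an object; "force" is the grip in N (left out, the last holds). Time passes only in rows, so rows that do not move let the fingers close. It gives the time, the measured TCP pose, the force and the opening at its end, in the units of the state.
- env.get_obs(): the state, without advancing time (a new reading comes with each control period).
- env.read_camera(name): name is "scene" or "top" or "wrist"; returns a dict with "image" (480x640x3 uint8, blue, green, red), "fx", "fy", "cx", "cy" (pixels), "k1" (the pictures are not rectified: a ray, as slopes to the right and down, at radius r is drawn at 1 + k1 r^2 times it, then the intrinsics apply), "rvec" (rotation vector, rad) and "tvec" (3), from world to camera coordinates, as OpenCV has them; the wrist camera has in their place "T_tool_cam" (4x4, takes a point from camera to tool coordinates, whose origin is the TCP and whose axes are the flange's). Camera axes: x right, y down, z forward; pixel columns grow to the right and rows downward; lengths in m; the calibration is good to about 2 mm. A picture is of the moment at which its call begins: read the wrist's pose just before it. There is no depth.
- env.sign_off(): hands the job in, once; it reports no verdict.
The state is a dict: "time_s": time; "qpos": joint angles; "joint_velocities": joint speeds; "effort": joint torques, N m; "tool_pos": TCP position; "tool_rot": TCP orientation; "force": force on the tool from outside, world axes, zero at the start; "wrist_torque": the same for the moment, N m; "grip_width": finger opening in m.
Only numpy, scipy, OpenCV 4.12 (cv2) and the standard library are available. Lean on these libraries where they do the work, as an engineer would, in place of code of your own. Each camera call takes 0.05 s, during which the arm holds its last target. There are 200 camera calls.

## Working session

There is one attempt and no reset: what is moved stays moved. The work goes in short steps, Python scripts to look and compute and a tool call to move; the robot and the scene stay as the last step left them, time stands still between calls to the robot, and variables do not carry over. Pictures are saved under pics/ and viewed, about 8 in all and at most 12, crops included, and the job is handed in when it is done.

Besides the shell and the picture viewer there is one more tool, called after "Request:" as name(argument=value, ...) on one line, values as JSON. servo_tool: Moves the arm, as the interface text tells. Its arguments: {"type":"object","properties":{"plan":{"type":"array"},"force":{"type":"number"}},"required":["plan"]}

```bash
mkdir -p pics; cat > h.py <<'E'
import numpy as np, cv2
from cell import env
def cam(n):
    o=env.get_obs(); c=env.read_camera(n); c['o']=o
    if 'rvec' in c:
        R,_=cv2.Rodrigues(np.array(c['rvec'],float)); c['R']=R.T; c['C']=-R.T@np.array(c['tvec'],float).ravel()
    else:
        from scipy.spatial.transform import Rotation as Ro
        T=np.array(c['T_tool_cam']); Rt=Ro.from_euler('xyz',o['tool_rot'],degrees=True).as_matrix()
        c['R']=Rt@T[:3,:3]; c['C']=Rt@T[:3,3]+np.array(o['tool_pos'])
    return c
def ray(c,uv):
    d=(np.atleast_2d(uv)-[c['cx'],c['cy']])/[c['fx'],c['fy']]
    s=d.copy()
    for _ in range(20): s=d/(1+c['k1']*(s**2).sum(1,keepdims=True))
    return np.c_[s,np.ones(len(s))]@c['R'].T
def onplane(c,uv,z):
    r=ray(c,uv); return c['C']+r*((z-c['C'][2])/r[:,2:])
def mask(c,lo,hi):
    return cv2.inRange(cv2.cvtColor(c['image'],cv2.COLOR_BGR2HSV),np.array(lo),np.array(hi))
E
python3 - <<'E'
from h import *
for n in ('scene','top'):
    c=cam(n); cv2.imwrite(f'pics/{n}0.png',c['image']); print(n,c['C'],c['R'][:,2],c['fx'],c['k1'])
print(env.get_obs())
E
```

```text
scene [ 0.91916555 -0.4425357   1.07233592] [-0.3200387   0.45874323 -0.82893298] 542.3633301134251 -0.07070118071735158
top [0.36291467 0.05144971 1.02895945] [ 0.20747563  0.01402852 -0.97813959] 466.3012631868948 -0.06730368672063661
{'time_s': 0.1, 'qpos': array([69.90766326, 18.43518398, -4.01503629, 83.16971527,  1.29574322,
       78.54262245, -3.2591551 ]), 'joint_velocities': array([-0.06284471, -0.11010005,  0.00486736, -0.2095636 , -0.08246597,
        0.09945534,  0.00378672]), 'effort': array([-1.14880149e-04, -4.92574453e+01, -4.05749604e-01, -3.13399172e+01,
       -6.42355392e-02,  3.94365995e-02,  8.11435962e-05]), 'tool_pos': array([ 0.23163917, -0.6067666 ,  0.22155083]), 'tool_rot': array([-1.79897755e+02,  6.53304669e-03,  2.09025004e+01]), 'force': array([-0.348236  ,  0.27801968, -0.09032392]), 'wrist_torque': array([ 0.03646236, -0.00550486, -0.00038373]), 'grip_width': 0.08687239334850845}
```

View pics/top0.png

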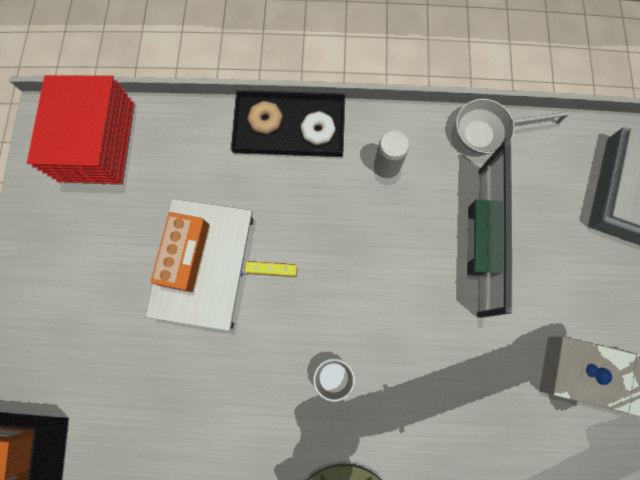

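View pics/scene0.png

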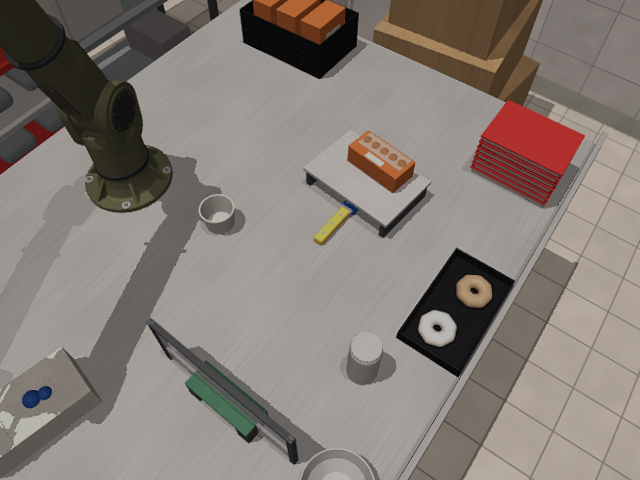

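```bash
python3 - <<'E'
from h import *
np.set_printoptions(precision=4,suppress=True)
def rects(c,m,z,name,amin=150):
    m=cv2.morphologyEx(m,cv2.MORPH_OPEN,np.ones((3,3)))
    for k in cv2.findContours(m,0,2)[0]:
        if cv2.contourArea(k)<amin: continue
        p=onplane(c,k[:,0].astype(float),z)[:,:2]
        r=cv2.minAreaRect((p*1000).astype(np.float32))
        print(name,k[:,0].mean(0),'rect ctr',r[0],'size',r[1],'ang',r[2],'box',cv2.boxPoints(r).round(0).tolist())
for n in ('scene','top'):
    c=cam(n); print(n)
    rects(c,mask(c,[24,120,100],[35,255,255]),.022,'handle')
    rects(c,mask(c,[45,60,20],[85,255,255]),.06,'green')
    if n=='top':
        P=lambda uv,z:print(uv,onplane(c,np.array(uv,float),z)[0])
        for uv in [(173,199),(252,210),(229,330),(147,317)]: P(uv,.062)
        for uv in [(334,380)]: P(uv,.06)
        P((393,146),.13)
        for uv in [(508,140),(511,313),(478,315)]: P(uv,.17)
    else:
        P=lambda uv,z:print(uv,onplane(c,np.array(uv,float),z)[0])
        for uv in [(350,133),(430,186),(383,224),(305,170)]: P(uv,.062)
        P((366,347),.13); P((217,208),.06)
        for uv in [(150,322),(293,440)]: P(uv,.17)
E
```

```text
scene
handle [331.3585 224.0755] rect ctr (513.01025390625, 178.501220703125) size (113.34215545654297, 21.432498931884766) ang 88.8203353881836 box [[501.0, 122.0], [523.0, 122.0], [525.0, 235.0], [503.0, 235.0]]
green [219.7826 403.7826] rect ctr (597.1441040039062, -305.8006286621094) size (28.28156852722168, 160.13760375976562) ang 87.84640502929688 box [[517.0, -317.0], [677.0, -323.0], [678.0, -295.0], [518.0, -289.0]]
(350, 133) [0.4022 0.4167 0.062 ]
(430, 186) [0.6563 0.3855 0.062 ]
(383, 224) [0.6244 0.2232 0.062 ]
(305, 170) [0.3841 0.2471 0.062 ]
(366, 347) [ 0.7676 -0.0755  0.13  ]
(217, 208) [0.2874 0.0342 0.06  ]
(150, 322) [ 0.4309 -0.2832  0.17  ]
(293, 440) [ 0.767  -0.2941  0.17  ]
top
handle [268.64 269.16] rect ctr (509.9663391113281, 179.21029663085938) size (113.53922271728516, 25.61493492126465) ang 88.6540756225586 box [[496.0, 123.0], [521.0, 122.0], [524.0, 236.0], [498.0, 236.0]]
green [478.2381 244.381 ] rect ctr (593.0845947265625, -270.32745361328125) size (28.19002914428711, 159.0880126953125) ang 88.11548614501953 box [[513.0, -282.0], [672.0, -287.0], [673.0, -259.0], [514.0, -254.0]]
(173, 199) [0.6474 0.3973 0.062 ]
(252, 210) [0.629  0.2221 0.062 ]
(229, 330) [0.3729 0.2512 0.062 ]
(147, 317) [0.3911 0.4249 0.062 ]
(334, 380) [0.2829 0.0326 0.06  ]
(393, 146) [ 0.7587 -0.071   0.13  ]
(508, 140) [ 0.7648 -0.2962  0.17  ]
(511, 313) [ 0.4223 -0.2868  0.17  ]
(478, 315) [ 0.4167 -0.2251  0.17  ]
```

Request:
servo_tool(plan=[[1,[0,0,-2],[0,0,0]],[1,[0,0,-2],[0,0,-7]],[1,[0,0,-2],[0,0,-7]],[1,[0,0,-1],[0,0,-7]],[1,[0,0,-1],[0,0,-7]],[1,[0,0,0],[0,0,-7]],[1,[0,0,0],[0,0,-7]],[1,[0,0,0],[0,0,-7]],[1,[0,0,0],[0,0,-7]],[1,[0,0,0],[0,0,-7]],[1,[0,0,0],[0,0,-6]]])

```text
time_s: 1.12
tool_pos: [0.2313, -0.6054, 0.302]
tool_rot: [-179.8, -0.4, 91.8]
force: [0.1, 0.2, -0.2]
grip_width: 0.0868
```

Request:
servo_tool(plan=[[1,[3,2.8,0],[0,0,2]],[1,[3,2.8,0],[0,0,0]],[1,[3,2.8,0],[0,0,0]],[1,[3,2.8,0],[0,0,0]],[1,[3,2.8,0],[0,0,0]],[1,[3,2.8,0],[0,0,0]],[1,[3,2.8,0],[0,0,0]],[1,[3,2.8,0],[0,0,0]],[1,[3,2.8,0],[0,0,0]],[1,[3,2.8,0],[0,0,0]],[1,[3,0,0],[0,0,0]],[1,[3,0,0],[0,0,0]],[1,[3,0,0],[0,0,0]],[1,[3,0,0],[0,0,0]],[1,[3,0,0],[0,0,0]]])

```text
time_s: 2.37
tool_pos: [0.515, -0.1477, 0.2957]
tool_rot: [-179.3, -0.6, 89.0]
force: [0.8, -0.1, -0.6]
grip_width: 0.0871
```

Request:
servo_tool(plan=[[1,[3,0,0],[0,0,0]],[1,[3,0,0],[0,0,0]],[1,[3,0,0],[0,0,0]],[1,[3,0,0],[0,0,0]],[1,[3,0,0],[0,0,0]],[1,[3,0,0],[0,0,0]],[1,[3,0,2],[0,0,0]],[1,[2,0,3],[0,0,0]],[1,[1,0,3],[0,0,0]],[1,[0,0,3],[0,0,0]],[1,[0,0,2],[0,0,0]],[1,[0,0,0],[0,0,0]]])

```text
time_s: 3.37
tool_pos: [0.515, 0.1177, 0.166]
tool_rot: [-179.8, -0.6, 89.9]
force: [-0.4, -0.2, -0.2]
grip_width: 0.0869
```

```bash
python3 - <<'E'
from h import *
np.set_printoptions(precision=4,suppress=True)
c=cam('wrist'); cv2.imwrite('pics/w1.png',c['image']); print(c['o']['tool_pos'],c['o']['tool_rot'],np.array(c['T_tool_cam']))
m=cv2.morphologyEx(mask(c,[24,120,80],[35,255,255]),cv2.MORPH_OPEN,np.ones((3,3)))
k=max(cv2.findContours(m,0,2)[0],key=cv2.contourArea)
p=onplane(c,k[:,0].astype(float),.022)[:,:2]*1000
r=cv2.minAreaRect(p.astype(np.float32)); print(r,cv2.boxPoints(r).round())
E
```

```text
[0.515  0.1177 0.166 ] [-179.8327   -0.633    89.9392] [[-0.0006 -0.9662 -0.2578  0.0707]
 [ 1.     -0.0006  0.0001 -0.0002]
 [-0.0003 -0.2578  0.9662 -0.1627]
 [ 0.      0.      0.      1.    ]]
((511.92523193359375, 180.85606384277344), (112.31537628173828, 24.738182067871094), 88.31283569335938) [[498. 125.]
 [523. 124.]
 [526. 237.]
 [501. 237.]]
```

View pics/w1.png

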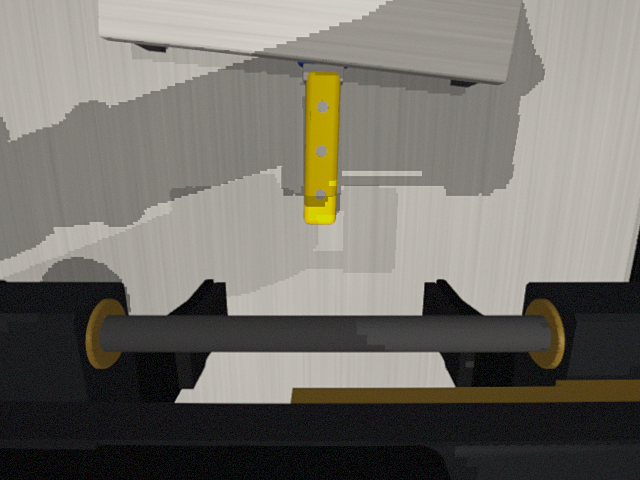

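Request:
servo_tool(plan=[[1,[2,-0.3,2],[0,0,1.5]],[1,[2,0,3],[0,0,0]],[1,[0.6,0,3],[0,0,0]],[1,[0,0,3],[0,0,0]],[1,[0,0,2],[0,0,0]],[1,[0,0,1],[0,0,0]],[1,[0,0,0],[0,0,0]]], force=25)

```text
time_s: 4.0
tool_pos: [0.5266, 0.1649, 0.0359]
tool_rot: [178.9, -0.7, 87.8]
force: [-0.3, -0.5, 1.3]
grip_width: 0.0871
```

Request:
servo_tool(plan=[[1,[0,-1.3,0.8],[1,-0.7,0]],[1,[0,0,1],[0,0,0]],[1,[0,0,0.8],[0,0,0]],[1,[0,0,0],[0,0,0]]])

```text
time_s: 4.33
tool_pos: [0.5173, 0.165, 0.0129]
tool_rot: [179.5, -0.0, 87.5]
force: [-0.1, -1.0, -0.2]
grip_width: 0.087
```

Request:
servo_tool(plan=[[1,[0,-0.5,0.5],[0.4,0,0]],[1,[0,0,0.3],[0,0,-0.5]],[1,[0,0,0],[0,0,0]]])

```text
time_s: 4.58
tool_pos: [0.5132, 0.1652, 0.0053]
tool_rot: [179.8, -0.0, 88.1]
force: [0.0, 0.8, 0.7]
grip_width: 0.0872
```

Request:
servo_tool(plan=[[0,[0,0,0],[0,0,0]],[0,[0,0,0],[0,0,0]],[0,[0,0,0],[0,0,0]],[0,[0,0,0],[0,0,0]],[0,[0,0,0],[0,0,0]],[0,[0,0,0],[0,0,0]],[0,[0,0,0],[0,0,0]],[0,[0,0,0],[0,0,0]]])

```text
time_s: 5.25
tool_pos: [0.5142, 0.1653, 0.0064]
tool_rot: [179.7, -0.0, 88.0]
force: [-0.4, -0.8, -0.6]
grip_width: 0.0419
```

Request:
servo_tool(plan=[[0,[0,0,0],[0,0,0]],[0,[0,0,0],[0,0,0]],[0,[0,0,0],[0,0,0]],[0,[0,0,0],[0,0,0]],[0,[0,0,0],[0,0,0]]])

```text
time_s: 5.67
tool_pos: [0.5137, 0.1653, 0.0064]
tool_rot: [179.8, 0.0, 88.1]
force: [0.0, -0.4, 0.8]
grip_width: 0.0256
```

Request:
servo_tool(plan=[[0,[-1,0,0],[0,0,0]],[0,[-1.5,0,0],[0,0,0]],[0,[-1.5,0,0],[0,0,0]],[0,[-1.5,0,0],[0,0,0]],[0,[-1.5,0,0],[0,0,0]]])

```text
time_s: 6.08
tool_pos: [0.5111, 0.0976, 0.0064]
tool_rot: [179.7, -0.3, 88.5]
force: [-0.4, 0.8, 0.1]
grip_width: 0.0256
```

Request:
servo_tool(plan=[[0,[-1.5,0,0],[0,0,0]],[0,[-1.5,0,0],[0,0,0]],[0,[-1.5,0,0],[0,0,0]],[0,[-1.5,0,0],[0,0,0]],[0,[-1.5,0,0],[0,0,0]],[0,[-1.5,0,0],[0,0,0]],[0,[-1.5,0.5,0],[0,0,0]],[0,[-1.5,0.5,0],[0,0,0]],[0,[-1.5,1,0],[0,0,0]],[0,[-1,1,0],[0,0,0]]])

```text
time_s: 6.92
tool_pos: [0.5344, -0.0579, 0.0064]
tool_rot: [179.7, -0.5, 88.4]
force: [-2.0, 1.8, 3.0]
grip_width: 0.0258
```

Request:
servo_tool(plan=[[0,[0,1,0],[0,0,0]],[0,[0,1.2,0],[0,0,0]],[0,[0,1.2,0],[0,0,0]],[0,[0,1.2,0],[0,0,0]],[0,[0,1.2,0],[0,0,0]],[0,[0,0.8,0],[0,0,0]],[0,[0,0,0],[0,0,0]]])

```text
time_s: 7.5
tool_pos: [0.5999, -0.064, 0.0065]
tool_rot: [-179.5, -0.2, 88.2]
force: [0.3, -0.9, 2.3]
grip_width: 0.0257
```

Request:
servo_tool(plan=[[0.6,[0,0,0],[0,0,0]],[0.6,[0,0,0],[0,0,0]],[0.6,[0,0,0],[0,0,0]],[0.8,[0,0,0],[0,0,0]],[1,[0,0,0],[0,0,0]],[1,[0,0,0],[0,0,0]],[1,[0,0,-1],[0,0,0]],[1,[0,0,-2],[0,0,0]],[1,[0,0,-3],[0,0,0]],[1,[0,0,-3],[0,0,0]],[1,[0,0,-3],[0,0,0]],[1,[0,0,-1],[0,0,0]],[1,[0,0,0],[0,0,0]]])

```text
time_s: 8.58
tool_pos: [0.5992, -0.0635, 0.1428]
tool_rot: [-179.4, -0.3, 88.3]
force: [-0.8, -0.2, 0.3]
grip_width: 0.0866
```

```bash
cat > k.py <<'E'
from h import *
np.set_printoptions(precision=1,suppress=True)
import sys
print(env.get_obs()['tool_pos']*1000,env.get_obs()['tool_rot'])
for n in sys.argv[1:]:
    c=cam(n); cv2.imwrite(f'pics/{n}_{c["o"]["time_s"]:.1f}.png',c['image'])
    for nm,lo,hi,z in (('handle',[24,120,80],[35,255,255],.022),('sheath',[100,100,40],[130,255,255],.016)):
        m=cv2.morphologyEx(mask(c,lo,hi),cv2.MORPH_OPEN,np.ones((3,3)))
        for k in cv2.findContours(m,0,2)[0]:
            if cv2.contourArea(k)<100: continue
            r=cv2.minAreaRect((onplane(c,k[:,0].astype(float),z)[:,:2]*1000).astype(np.float32))
            print(n,nm,k[:,0].mean(0),np.array(r[0]),np.array(r[1]),round(r[2],1),cv2.boxPoints(r).round().tolist())
E
python3 k.py scene top wrist; ls pics
```

```text
[599.2 -63.5 142.8] [-179.4   -0.3   88.3]
scene sheath [ 36.5 396.5] [ 282.5 -508.3] [56.3 36. ] 53.6 [[251.0, -520.0], [280.0, -542.0], [314.0, -496.0], [285.0, -475.0]]
scene sheath [352.1 259.8] [606.8 126. ] [69.9 39.6] 88.9 [[586.0, 91.0], [626.0, 91.0], [627.0, 161.0], [588.0, 161.0]]
top sheath [599.4 374.4] [ 306.9 -536.8] [57.4 32.8] 73.4 [[283.0, -560.0], [314.0, -569.0], [331.0, -514.0], [299.0, -505.0]]
top sheath [314.  230.6] [600.4  87.8] [148.4  40.8] 88.8 [[578.0, 14.0], [619.0, 13.0], [622.0, 162.0], [582.0, 162.0]]
wrist handle [329.2 217.5] [600.1 -48.2] [112.6  24.5] 89.0 [[587.0, -104.0], [611.0, -105.0], [613.0, 8.0], [589.0, 8.0]]
wrist sheath [317.2  85.9] [602.4  55. ] [82.2 39.2] 88.9 [[582.0, 14.0], [621.0, 14.0], [623.0, 96.0], [584.0, 96.0]]
scene0.png
scene_8.6.png
top0.png
top_8.6.png
w1.png
wrist_8.7.png
```

Request:
servo_tool(plan=[[1,[3,0.2,0],[0,0,0]],[1,[3,0,0],[0,0,0]],[1,[3,0,0],[0,0,0]],[1,[3,0,0],[0,0,0]],[1,[3,0,2],[0,0,0]],[1,[2,0,3],[0,0,0]],[1,[0,0,3],[0,0,0]],[1,[0,0,2],[0,0,0]],[1,[0,0,0],[0,0,0]]])

```text
time_s: 9.48
tool_pos: [0.5909, 0.111, 0.0181]
tool_rot: [-177.6, -0.3, 88.0]
force: [-1.6, -0.4, -0.3]
grip_width: 0.087
```

Request:
servo_tool(plan=[[1,[0.5,1.1,0],[-2.2,0,-0.6]],[1,[0,0,0],[0,0,0]],[1,[0,0,0.5],[0,0,0]],[1,[0,0,0.5],[0,0,0]],[1,[0,0,0],[0,0,0]]])

```text
time_s: 9.9
tool_pos: [0.5972, 0.1138, 0.0024]
tool_rot: [-179.1, -0.2, 88.6]
force: [0.9, 0.2, -0.4]
grip_width: 0.0868
```

Request:
servo_tool(plan=[[1,[0,0.5,-0.2],[-0.8,0,0]],[1,[0,0,0],[0,0,0]],[0,[0,0,0],[0,0,0]],[0,[0,0,0],[0,0,0]],[0,[0,0,0],[0,0,0]],[0,[0,0,0],[0,0,0]],[0,[0,0,0],[0,0,0]],[0,[0,0,0],[0,0,0]],[0,[0,0,0],[0,0,0]],[0,[0,0,0],[0,0,0]],[0,[0,0,0],[0,0,0]],[0,[0,0,0],[0,0,0]],[0,[0,0,0],[0,0,0]]])

```text
time_s: 10.98
tool_pos: [0.6046, 0.1119, 0.0069]
tool_rot: [179.8, -0.2, 88.4]
force: [0.2, -0.3, 0.5]
grip_width: 0.0398
```

Request:
servo_tool(plan=[[0,[-1,0,0],[0,0,0]],[0,[-1.5,0,0],[0,0,0]],[0,[-1.5,0,0],[0,0,0]],[0,[-1.5,0,0],[0,0,0]],[0,[-1.5,0,0],[0,0,0]],[0,[-1.5,0,0],[0,0,0]],[0,[-1.5,0,0],[0,0,0]],[0,[-1,0,0],[0,0,0]],[0,[0,0,0],[0,0,0]]])

```text
time_s: 11.73
tool_pos: [0.6016, 0.001, 0.007]
tool_rot: [179.7, -0.7, 88.7]
force: [0.6, -0.1, 0.2]
grip_width: 0.04
```

```bash
python3 k.py scene top wrist; ls pics
```

```text
[601.6   1.    7. ] [179.7  -0.7  88.7]
scene handle [270.5 353.5] [ 599.  -161.3] [112.5  22.3] 88.6 [[587.0, -217.0], [609.0, -218.0], [612.0, -105.0], [589.0, -105.0]]
scene sheath [ 36.5 396.5] [ 282.5 -508.3] [56.3 36. ] 53.6 [[251.0, -520.0], [280.0, -542.0], [314.0, -496.0], [285.0, -475.0]]
scene sheath [301.2 319.6] [607.5 -50.9] [94.5 40.8] 82.4 [[581.0, -95.0], [622.0, -100.0], [634.0, -7.0], [594.0, -1.0]]
top handle [440.9 236.6] [ 594.8 -196.7] [22.7 35.8] 2.3 [[583.0, -179.0], [584.0, -215.0], [607.0, -214.0], [605.0, -178.0]]
top sheath [600.4 374. ] [ 306.9 -536.8] [57.4 32.8] 73.4 [[283.0, -560.0], [314.0, -569.0], [331.0, -514.0], [299.0, -505.0]]
top sheath [333.9 232.8] [599.2  43.4] [39.  17.8] 2.0 [[579.0, 52.0], [580.0, 34.0], [619.0, 35.0], [618.0, 53.0]]
wrist sheath [341.2 371.3] [606.5 -26.1] [17.4 27.3] 88.6 [[593.0, -34.0], [620.0, -35.0], [620.0, -18.0], [593.0, -17.0]]
wrist sheath [284.8 368.8] [584.7 -25.5] [17.4  7. ] 88.7 [[581.0, -34.0], [588.0, -34.0], [588.0, -17.0], [581.0, -17.0]]
wrist sheath [318.8 241.8] [601.8  27.5] [54.5 39.5] 88.7 [[581.0, 1.0], [621.0, -0.0], [622.0, 54.0], [583.0, 55.0]]
scene0.png
scene_11.7.png
scene_8.6.png
top0.png
top_11.8.png
top_8.6.png
w1.png
wrist_11.8.png
wrist_8.7.png
```

Request:
servo_tool(plan=[[0,[-1,0,0],[0,0,0]],[0,[-1.5,0,0],[0,0,0]],[0,[-1.5,0,0],[0,0,0]],[0,[-1.5,0,0],[0,0,0]],[0,[-1.5,0,0],[0,0,0]],[0,[-1.5,0,0],[0,0,0]],[0,[-1,0,0],[0,0,0]],[0,[0,0,0],[0,0,0]]])

```text
time_s: 12.55
tool_pos: [0.6016, -0.0797, 0.007]
tool_rot: [179.6, -1.5, 90.0]
force: [0.7, -2.2, 0.8]
grip_width: 0.0399
```

Request:
servo_tool(plan=[[0,[-1,0,0],[0,-0.7,0.8]],[0,[-1.5,0,0],[0,-0.5,0.7]],[0,[-1.5,0,0],[0,0,0]],[0,[-1.5,0,0],[0,0,0]],[0,[-1,0,0],[0,0,0]],[0,[0,0,0],[0,0,0]]])

```text
time_s: 13.05
tool_pos: [0.6014, -0.1437, 0.007]
tool_rot: [179.5, -0.4, 88.7]
force: [0.1, 1.3, 1.6]
grip_width: 0.0398
```

```bash
python3 k.py scene top; ls pics
```

```text
[ 601.4 -143.7    7. ] [179.5  -0.4  88.7]
scene handle [210.9 422.2] [ 597.5 -338.1] [46.2 21.7] 89.1 [[586.0, -361.0], [608.0, -361.0], [609.0, -315.0], [587.0, -315.0]]
scene sheath [ 36.5 396.5] [ 282.5 -508.3] [56.3 36. ] 53.6 [[251.0, -520.0], [280.0, -542.0], [314.0, -496.0], [285.0, -475.0]]
scene sheath [257.2 375. ] [ 606.4 -200.4] [83.9 39.9] 82.5 [[581.0, -239.0], [621.0, -245.0], [632.0, -161.0], [592.0, -156.0]]
top sheath [600.5 374. ] [ 307.  -536.9] [57.1 33.4] 75.1 [[284.0, -560.0], [316.0, -569.0], [330.0, -514.0], [298.0, -505.0]]
top sheath [402.5 236.5] [ 598.6 -108.4] [39.4 31.4] 0.5 [[579.0, -93.0], [579.0, -124.0], [618.0, -124.0], [618.0, -92.0]]
scene0.png
scene_11.7.png
scene_13.1.png
scene_8.6.png
top0.png
top_11.8.png
top_13.1.png
top_8.6.png
w1.png
wrist_11.8.png
wrist_8.7.png
```

Request:
servo_tool(plan=[[0,[-1,0,0],[0,0,0]],[0,[-1.5,0,0],[0,0,0]],[0,[-1,0,0],[0,0,0]],[0,[0,0,0],[0,0,0]],[0,[0,0,0],[0,0,0]]])

```text
time_s: 13.57
tool_pos: [0.6009, -0.1775, 0.007]
tool_rot: [179.5, -0.6, 88.9]
force: [0.3, 4.6, 2.9]
grip_width: 0.0398
```

```bash
python3 k.py scene top; ls pics|grep scene
```

```text
[ 600.9 -177.5    7. ] [179.5  -0.6  88.9]
scene handle [204.3 431.7] [ 598.2 -354.9] [79.7 22. ] 89.1 [[587.0, -395.0], [609.0, -395.0], [610.0, -315.0], [588.0, -315.0]]
scene sheath [ 36.5 396.5] [ 282.5 -508.3] [56.3 36. ] 53.6 [[251.0, -520.0], [280.0, -542.0], [314.0, -496.0], [285.0, -475.0]]
scene sheath [254.8 380.8] [ 608.  -223.7] [57.1 30. ] 88.9 [[592.0, -252.0], [622.0, -253.0], [624.0, -195.0], [594.0, -195.0]]
top sheath [603.4 374.6] [ 305.1 -548. ] [31.5 33.3] 1.0 [[289.0, -532.0], [290.0, -565.0], [321.0, -564.0], [321.0, -531.0]]
top sheath [418.1 235.4] [ 599.3 -143. ] [39.4 33.7] 0.1 [[580.0, -126.0], [580.0, -160.0], [619.0, -160.0], [619.0, -126.0]]
scene0.png
scene_11.7.png
scene_13.1.png
scene_13.6.png
scene_8.6.png
```

Request:
servo_tool(plan=[[0.7,[0,0,0],[0,0,0]],[0.7,[0,0,0],[0,0,0]],[0.7,[0,0,0],[0,0,0]],[0.8,[0,0,0],[0,0,0]],[1,[0,0,0],[0,0,0]],[1,[0,0,0],[0,0,0]],[1,[0,0,0],[0,0,0]],[1,[0.3,0,-1],[0,0,0]],[1,[0.5,0,-2],[0,0,0]],[1,[1,0,-3],[0,0,0]],[1,[1,0,-3],[0,0,0]],[1,[1,0,-3],[0,0,0]],[1,[1,0,-1],[0,0,0]],[1,[0,0,0],[0,0,0]],[1,[0,0,0],[0,0,0]]])

```text
time_s: 14.92
tool_pos: [0.5976, -0.1292, 0.1427]
tool_rot: [179.8, -0.4, 89.0]
force: [-0.1, 0.2, -0.4]
grip_width: 0.0871
```

```bash
python3 k.py scene top; cp pics/scene_14.9.png pics/final.png || ls pics
```

```text
[ 597.6 -129.2  142.7] [179.8  -0.4  89. ]
scene handle [203.9 432. ] [ 598.2 -355.1] [80.2 22. ] 89.0 [[587.0, -395.0], [609.0, -395.0], [610.0, -315.0], [588.0, -315.0]]
scene sheath [ 36.4 396.7] [ 282.5 -508.3] [56.3 36. ] 53.6 [[251.0, -520.0], [280.0, -542.0], [314.0, -496.0], [285.0, -475.0]]
scene sheath [266.  365.5] [ 603.1 -189.9] [124.6  40.8] 89.1 [[582.0, -252.0], [623.0, -252.0], [625.0, -128.0], [584.0, -127.0]]
top sheath [600.4 373.8] [ 307.  -536.9] [57.1 33.4] 75.1 [[284.0, -560.0], [316.0, -569.0], [330.0, -514.0], [298.0, -505.0]]
top sheath [456.5 233.6] [ 605.5 -231.5] [25.2 31.7] 2.3 [[592.0, -216.0], [594.0, -248.0], [619.0, -247.0], [617.0, -215.0]]
```

```bash
cp $(ls -t pics/scene_*|head -1) pics/final.png
```

```text
(no output)
```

View pics/final.png

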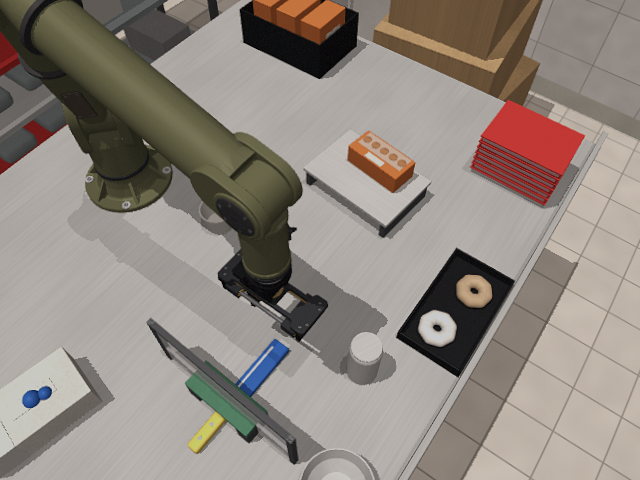

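The picture shows the knife lying flat through the bridge. The yellow butt is at about (195,450) on the far side and the sheath tip at about (285,345) on the near side. The shaker, tray and pack are where they were, and the gripper is clear.

```bash
python3 -c "
from cell import env
print(env.sign_off())"
```

```text
the job is handed in; nothing more can be done
None
```

I drew the knife out by its handle, set it down on the open bench and let go. Then I took it by the sheath, slid it handle first through the bridge, released it, backed the arm off and handed the job in. `sign_off` gave no verdict. The robot clock stood at about 15 s of the 48 s allowed.

**Set-down on the bench:** with the gripper open and raised, the tip was about 60 mm clear of the shelf edge. The butt was about 150 mm short of the bridge's near face.

**Second grip:** I gripped about 24 mm from the sheath's middle. The fingers stopped at 40 mm, which matches the sheath width.

**Final check, from the scene camera:**

| Measure | Result | Required |
|---|---|---|
| Butt beyond the far face | about 77 mm | at least 45 mm |
| Sheath in front of the near face | about 130 mm | at least 75 mm |
| Knife off the opening's centre line | a few mm | within 80 mm |
| Knife out of line with the bridge | about 1° | below 40° |

In the last scene picture the pack, tray and shaker look unmoved. The arm hid most of the tub, so I could not check it there, but I never worked near it.

I judged the knife flat from the picture and did not measure its heights. The two cameras differed by about 4 mm on positions, well inside these margins. The top camera could see only part of the sheath at the end, so the final numbers come from the scene camera alone. No check failed.

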